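Load spacer rings into the tube of a germination rack loader

ROBOT

A 7-joint arm with a two-finger parallel gripper is mounted at the origin on the work surface. World frame = base frame: x ahead of the robot, y to its left, z up, the work surface at z = 0. Lengths are in m, angles in rad, forces in N, time in s.
With the tool pointing down it reaches from about 0.425 to 0.875 m from the base axis. Payload 4.7 kg.
Tool frame: the origin (TCP) lies at the very end of the fingers, on their centre line; the grasp point (between the pads) lies behind it (ctrl.tcp_to_grasp is the z of the grasp point in the tool frame, in m); z points along the fingers, y is the line along which they close (so a half turn about z gives the same grasp; the last joint's range is limited). The gripper opens to 87 mm and grips with 3 to 60 N. Pads are 19 mm wide; open, the fingers measure 117 mm over their backs; the gripper's body (75 mm by 190 mm) begins 51 mm behind the grasp point.
Start: joints at [1.178, 0.321, -0.07, 1.45, 0.023, 1.371, -0.057], TCP at [0.257, -0.597, 0.223] pointing down, gripper open.
Joint ranges: [-2.86, 2.86], [-0.3, 2.09], [-1.38, 1.24], [0.06, 2.45], [-1.56, 4.7], [0.09, 2.05], [-2.69, 2.69]. Speed limits (rad/s): [2.57, 2.57, 3.14, 3.14, 3.14, 3.14, 3.14].

INTERFACE

Orientations are given as a rotation vector (axis times angle).
In Python, from bench import ctrl gives the robot as it stands.
- The arm moves only by the tool step_arm, never from a script. Its argument "targets" is a list of rows, each a list of 7 numbers: the shift along the world's x, y, z in cm, then the turn, a rotation vector about the world's x, y, z in degrees, then the opening, from 0 (shut) to 1 (fully open). A call has exactly 5 rows; each row shifts and turns the commanded pose from where the row before left it; what a row does not reach is not made up. A row lasts 1/12 s, in which the tool goes at most 41.7 mm and 7.16 degrees, less where a joint would pass 70% of its speed; a pose out of reach is approached as far as the arm can. A call with a gripper value outside its range is refused whole. The fingers move at their own pace and stop on an object; "force" is the grip in N (left out, the last holds). Time passes only in rows, so rows that do not move let the fingers close, or fill a call up. It gives the time, the measured TCP pose, the force, the opening and the grip force at its end, in the units of the state.
- ctrl.get_state(): the state, without advancing time (a new reading comes with each control period).
- ctrl.get_image(name): name is "scene" or "top" or "wrist"; returns (picture, depth): 480x640x3 uint8, red, green, blue; 480x640 float32, m along the optical axis (not along the pixel's ray), 0 where there is no reading.
- ctrl.camera_params(name): a dict with "intrinsics" (3x3 intrinsics, pixels), "distortion" ([k1, k2, p1, p2, k3] as OpenCV has them; the pictures are not rectified), "rvec" (rotation vector, rad) and "tvec" (3), from world to camera coordinates, as OpenCV has them; the wrist camera has in their place "hand_eye" (4x4, takes a point from camera to tool coordinates, whose origin is the TCP and whose axes are the flange's). Camera axes: x right, y down, z forward; pixel columns grow to the right and rows downward; lengths in m; the calibration is good to about 2 mm. A picture is of the moment at which its call begins: read the wrist's pose just before it. camera_params takes no time and is no camera call.
- ctrl.close_job(): hands the job in; it is judged then, once.
The state is a dict: "time": time; "joint_positions": joint angles; "qd": joint speeds; "joint_torque": joint torques, N m; "position": TCP position; "tool_rot": TCP orientation; "ft_force": force on the tool from outside, world axes, zero at the start; "torque": the same for the moment, N m; "grip_width": opening from 0.0 (shut) to 1.0 (fully open); "grip_force": force on a finger pad.
Only numpy, scipy, OpenCV 4.12 (cv2) and the standard library are available. Lean on these libraries where they do the work, as an engineer would, in place of code of your own. Each camera call takes 0.05 s, during which the arm holds its last target. There are 200 camera calls.

TASK

Load the three green spacer rings into the clear tube under the loading deck, so that they lie flat in one column. Turn the orange selector plate by its black post as far as it goes, so that its wide hole lies over the tube, then push each green ring along the deck and through the guide until it drops in. Leave the selector there and the small black ring on the deck, and do not disturb the other things on the bench.

Things in the scene. Friction and masses are not known exactly. Their poses are not given: they have to be found in the camera images.
- loader: fixed bench loader, turned a little about vertical; origin on the bench, rings are pushed along its +y. Grey feeding deck: 280 mm along x, y -210 to -30 mm, 8 mm thick, top 58 mm above the bench, rim 6 mm high. Clear tube under the deck at x 0, y 85 mm: inner diameter 60, rim 44 mm above the bench; the selector plate lies between deck and tube (44 to 50 mm)
- mouth (a point): centre of the 59.2 mm round drop hole in the guide's floor, at deck height (58 mm), loader x 0, y 85 mm
- guide_entry (a point): middle of the straight guide's entrance, at deck height (58 mm): loader x 0, y 20 mm. Two 14 mm high flaring walls lead to it, 104 mm apart at y -35, 58 at y 20. Guide: along +y to an end wall at y 114 mm; walls 58.4 mm apart, topped by 3 mm clear lips (underside 13.5, top 16.5 mm above the deck) with a slot 36 mm wide between: rings slide under the lips, closed fingers pass in the slot
- selector (a joint): angle of the orange selector plate, rad. 0: its small 29 mm hole is over the tube (a green ring cannot pass); 1.047, against the end stop: its wide 60 mm hole is on the tube's axis. It grows counterclockwise seen from above, stays where it is left; friction 0.15 N m (about 1.5 N at the post)
- selector_post (a point): top centre of the selector's upright black post, 18 mm in diameter, 62 mm long, top at 106 mm, 100 mm from the pivot. At joint 0 it lies at (-50, 242) mm in the loader's frame; at 1.047 at (-100, 155) mm
- pivot (a point): vertical axis of the selector, at (0, 155) mm in the loader's frame, here at 58 mm height (a 14 mm pin reaches up to 62 mm)
- ring0: green anodised aluminium ring, slick (friction about 0.2), outer diameter 56, hole 30, 12 mm thick, about 58 g, flat on the feeding deck; origin at the centre of its underside, z its axis
- ring1: green ring exactly like ring0; the one that starts nearest the guide
- ring2: green ring exactly like ring0
- black_ring: small black ring, 38 mm across, 8 mm thick, on the feeding deck; origin at the centre of its underside. Not to be loaded
- dish_a: closed petri dish, 90 mm across, 14 mm high, loose on the bench; leave alone
- dish_b: closed petri dish like dish_a; leave alone
- tweezers: steel tweezers, 158 mm long, on the bench; leave alone
- wash_bottle: white bottle, red cap, 60 mm across, 150 mm high; leave alone
- seed_jar: green jar, white cap, 68 mm across, 90 mm high; leave alone
- tape_roll: blue roll, 70 mm across, 20 mm high; leave alone
- tube_foot (a point): fixed point on the tube's axis, 8 mm above the bench, where the floor's top comes to rest when three rings are in
- floor_top (a point): top of the tube's white sprung floor, a disc that fits the tube. Empty, it stands level with the tube's rim, 44 mm above the bench (14 mm below the deck); it sinks by itself about 12 to 15 mm under the weight of each ring, down to 8 mm above the bench
Mind the look-alikes: they are no part of the job. Leave any yellow look-alike of the ring0 alone. What is shaped like the ring2 but red is not meant.

How it is judged:
At the end, for the whole second after the job is handed in: the selector stands at its end stop (beyond 0.98 rad); the three green rings lie at rest in the tube in one column, flat (within 0.08 rad), within 4 mm of its axis, no underside higher than 37 mm above the bench; the black ring is still up on the deck (value of joint selector above 0.98 rad and horizontal distance between each of ring0, ring1, ring2 and tube_foot below 0.004 m and height (world z) of each of ring0, ring1, ring2 below 0.037 m and angle between each of ring0, ring1, ring2's own z axis and vertical below 0.08 rad and linear speed of each of ring0, ring1, ring2 below 0.02 m/s and height (world z) of black_ring above 0.05 m); the robot touches nothing.
It fails at once if the small black ring is swept off the deck or into the tube (height (world z) of black_ring below 0.047 m).
It fails at once if something else on the bench is moved by more than 3 cm or tipped over (distance of any of dish_a, dish_b, tweezers, wash_bottle, seed_jar, tape_roll from where it was at the start of the episode above 0.03 m or angle between any of wash_bottle, seed_jar's own z axis and vertical above 0.5 rad).
It also fails if it takes over 72 s, if anything falls off the work surface, if the arm or the gripper's body presses on something with over 40 N, if the wrist force passes 120 N, or if a joint passes its speed limit or range.

## Working session

There is one attempt and no reset: what is moved stays moved. The work goes in short steps, Python scripts to look and compute and a tool call to move; the robot and the scene stay as the last step left them, time stands still between calls to the robot, and variables do not carry over. Pictures are saved under pics/ and viewed, at most 10 in all, crops included, and the job is handed in when it is done.

Besides the shell and the picture viewer there is one more tool, called after "Request:" as name(argument=value, ...), one argument or row to a line, values as JSON. step_arm: Moves the arm, as the interface text tells. Its arguments: {"type":"object","properties":{"targets":{"type":"array"},"force":{"type":"number"}},"required":["targets"]}

```bash
mkdir -p pics; cat > h.py <<'E'
import numpy as np, cv2
from bench import ctrl
from scipy.spatial.transform import Rotation as R
def cam(n):
    p=ctrl.camera_params(n); K=np.array(p["intrinsics"],float); D=np.array(p["distortion"],float)
    if "rvec" in p:
        Rm=cv2.Rodrigues(np.array(p["rvec"],float))[0]; t=np.array(p["tvec"],float).ravel()
        return K,D,Rm,t
    s=ctrl.get_state(); T=np.eye(4); T[:3,:3]=R.from_rotvec(s["tool_rot"]).as_matrix(); T[:3,3]=s["position"]
    T=np.linalg.inv(T@np.array(p["hand_eye"])); return K,D,T[:3,:3],T[:3,3]
def ray(c,uv,z):
    K,D,Rm,t=c; q=cv2.undistortPoints(np.array(uv,float).reshape(-1,1,2),K,D).reshape(-1,2)
    d=np.c_[q,np.ones(len(q))]@Rm; o=-Rm.T@t
    return o+d*((z-o[2])/d[:,2])[:,None]
def proj(c,P):
    K,D,Rm,t=c; return cv2.projectPoints(np.array(P,float).reshape(-1,1,3),cv2.Rodrigues(Rm)[0],t,K,D)[0].reshape(-1,2)
def shot(n,f=None):
    c=cam(n); im,d=ctrl.get_image(n)
    if f: cv2.imwrite("pics/"+f,im[:,:,::-1])
    return c,im,d
def blobs(im,lo,hi,amin=40):
    h=cv2.cvtColor(im,cv2.COLOR_RGB2HSV); m=cv2.inRange(h,lo,hi)
    n,l,s,ce=cv2.connectedComponentsWithStats(m); return m,[(s[i,4],*ce[i].round(1),*s[i,:4]) for i in range(1,n) if s[i,4]>amin]
E
python3 - <<'E'
from h import *
for n in("top","scene"):
    c,im,d=shot(n,n+"0.png"); print(n,-c[2].T@c[3])
    for nm,lo,hi in(("green",(40,80,40),(85,255,255)),("orange",(5,150,100),(20,255,255)),("black",(0,0,0),(180,255,50)),("yellow",(22,120,100),(35,255,255))):
        print(nm,[tuple(map(float,b[:3])) +tuple(map(int,b[3:])) for b in blobs(im,lo,hi)[1]])
s=ctrl.get_state();print(s["time"],s["tool_rot"],ctrl.tcp_to_grasp)
E
```

```text
top [0.32918815 0.00578573 1.37294446]
green [(346.0, 388.2, 201.3, 377, 190, 24, 24), (358.0, 374.0, 232.9, 362, 221, 25, 25), (158.0, 150.0, 258.7, 135, 242, 23, 28), (359.0, 393.7, 260.1, 382, 248, 25, 25)]
orange [(1003.0, 613.2, 88.6, 586, 77, 54, 29), (97.0, 606.5, 113.0, 597, 107, 18, 14), (255.0, 299.3, 221.9, 283, 217, 36, 12), (255.0, 305.7, 245.2, 295, 237, 22, 17), (515.0, 270.0, 263.3, 258, 240, 24, 52), (300.0, 306.4, 276.1, 288, 266, 37, 17)]
black [(1143.0, 629.0, 24.5, 614, 0, 26, 57), (2701.0, 588.7, 133.0, 561, 79, 79, 82), (233.0, 51.4, 113.7, 17, 111, 67, 7), (365.0, 334.6, 130.9, 309, 127, 52, 8), (244.0, 78.2, 157.6, 49, 156, 61, 5), (41.0, 391.1, 200.4, 387, 195, 8, 13), (725.0, 546.4, 245.9, 540, 203, 20, 84), (226.0, 415.5, 230.0, 406, 222, 19, 17), (41.0, 377.0, 231.9, 373, 227, 8, 12), (75.0, 580.0, 249.9, 574, 231, 21, 34), (56.0, 396.6, 259.2, 392, 254, 9, 13), (49.0, 382.8, 266.4, 379, 259, 14, 14), (59.0, 302.8, 271.9, 298, 268, 10, 8), (74.0, 597.3, 284.9, 561, 284, 71, 2), (61.0, 257.7, 290.0, 253, 286, 10, 9), (1073.0, 627.6, 392.5, 608, 369, 32, 52
[... 497 characters left out ...]
 306, 238, 24, 24), (396.0, 359.6, 252.6, 339, 244, 49, 18)]
black [(959.0, 310.0, 11.8, 276, 0, 61, 39), (1917.0, 476.5, 49.9, 462, 0, 46, 99), (2784.0, 479.9, 126.9, 450, 50, 70, 118), (842.0, 611.3, 113.4, 579, 52, 61, 122), (289.0, 209.8, 69.2, 192, 61, 37, 18), (171.0, 635.3, 134.8, 628, 118, 12, 31), (54.0, 448.0, 158.8, 441, 153, 12, 13), (546.0, 88.1, 178.3, 65, 165, 48, 28), (64.0, 452.0, 180.4, 437, 166, 34, 23), (86.0, 278.0, 178.5, 272, 174, 13, 10), (82.0, 386.6, 243.2, 383, 236, 8, 16), (1104.0, 549.4, 387.9, 521, 363, 58, 51)]
yellow [(159.0, 358.2, 184.2, 350, 177, 18, 15), (1777.0, 347.8, 463.5, 312, 434, 75, 46)]
0.1 [-3.07520404e+00 -6.34334015e-01  6.46476715e-04] -0.0187
```

View pics/top0.png

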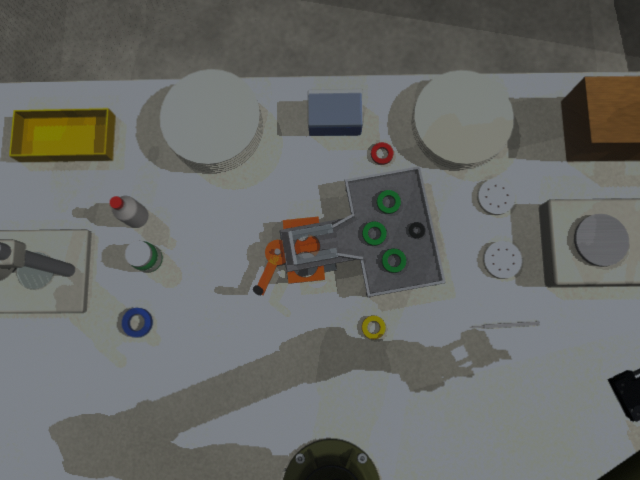

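View pics/scene0.png

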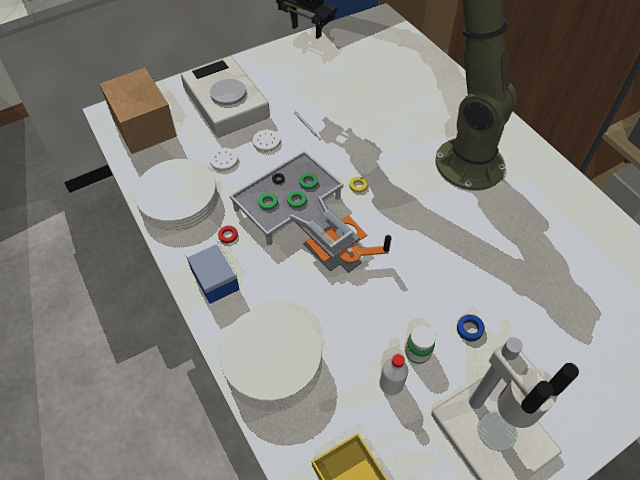

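The top view shows green rings at (388,201), (374,233) and (394,260) on the deck. The decoys are red at (381,153) and yellow at (373,326), both off the deck, plus the green-labelled jar at (150,258). The black ring is at (415,230) and the post at (258,291). ring1 is (374,233), the one nearest the guide. Next I measure the loader frame and confirm in a crop.

```bash
python3 - <<'E'
from h import *
c,im,d=shot("top"); K,D,Rm,t=c
v,u=np.mgrid[0:480,0:640]; q=cv2.undistortPoints(np.c_[u.ravel(),v.ravel()].astype(float).reshape(-1,1,2),K,D).reshape(-1,2)
P=((np.c_[q,np.ones(len(q))]*d.reshape(-1,1)-t)@Rm).reshape(480,640,3)
z=P[...,2]; box=(u>330)&(u<455)&(v>155)&(v<305)
m=(box&(z>.045)&(z<.085)).astype(np.uint8); m=cv2.morphologyEx(m,cv2.MORPH_OPEN,np.ones((17,17)))
n,l,s,ce=cv2.connectedComponentsWithStats(m); i=1+s[1:,4].argmax()
pix=np.argwhere(l==i)[:,::-1]; W=ray(c,pix,.061)[:,:2]
r=cv2.minAreaRect((W*1000).astype(np.float32)); print("deck",r, "z",np.median(z[l==i]))
a=np.deg2rad(min(((r[2]+90*k) for k in range(-3,3)),key=lambda x:abs(x-10)));ctr=np.array(r[0])/1000
ex,ey=np.array([np.cos(a),np.sin(a)]),np.array([-np.sin(a),np.cos(a)])
o=ctr+.12*ey; print("loader",o,np.rad2deg(a))
def L(p): p=np.array(p)[:2]-o; return np.round([p@ex*1000,p@ey*1000],1)
g,b=blobs(im,(40,80,40),(85,255,255))
for x in b:
    uv=(x[3]+(x[5]-1)/2,x[4]+(x[6]-1)/2); w=ray(c,[uv],.07)[0]; print("green",uv,w.round(4),L(w))
w=ray(c,[(415.5,229.8)],.066)[0]; print("black",w,L(w))
bx=(u>250)&(u<275)&(v>275)&(v<300)&(z>.095)&(z<.12)
print("post px",u[bx].mean(),v[bx].mean(),bx.sum(),np.median(z[bx])); w=ray(c,[(u[bx].mean(),v[bx].mean())],.106)[0]; print(w,L(w))
for nm,p,h in(("pivot",(0,.155),.062),("mouth",(0,.085),.058),("post",(-.05,.242),.106),("entry",(0,.02),.058)):
    w=o+p[0]*ex+p[1]*ey; pp=proj(c,[[*w,h]])[0]; print(nm,w.round(4),pp.round(1)); cv2.drawMarker(im,tuple(int(k) for k in pp.round()),(0,255,255),0,5,1)
cv2.imwrite("pics/c1.png",cv2.resize(im[160:310,240:450,::-1],None,fx=3.8,fy=3.8,interpolation=cv2.INTER_CUBIC))
E
```

```text
deck ((577.630126953125, -123.375244140625), (279.55609130859375, 247.25498962402344), 7.5767107009887695) z 0.05721227951851324
loader [ 0.56180771 -0.00442294] 7.5767107009887695
green (np.float64(388.5), np.float64(201.5)) [ 0.646  -0.1425  0.07  ] [  65.2 -147.9]
green (np.float64(374.0), np.float64(233.0)) [ 0.572  -0.1069  0.07  ] [  -3.5 -102.9]
green (np.float64(146.0), np.float64(255.5)) [0.525  0.4191 0.07  ] [ 19.3 424.7]
green (np.float64(394.0), np.float64(260.0)) [ 0.5089 -0.1508  0.07  ] [ -71.7 -138.1]
black [ 0.57915109 -0.20297181  0.066     ] [  -9.  -199.1]
post px 256.462962962963 288.9259259259259 54 0.10399074385771936
[0.44259956 0.15818597 0.106     ] [-96.7 176.9]
pivot [0.5414 0.1492] [263.1 247.8]
mouth [0.5506 0.0798] [293.1 243.9]
post [0.4803 0.2289] [224.9 272.2]
entry [0.5592 0.0154] [320.9 239.9]
```

View pics/c1.png

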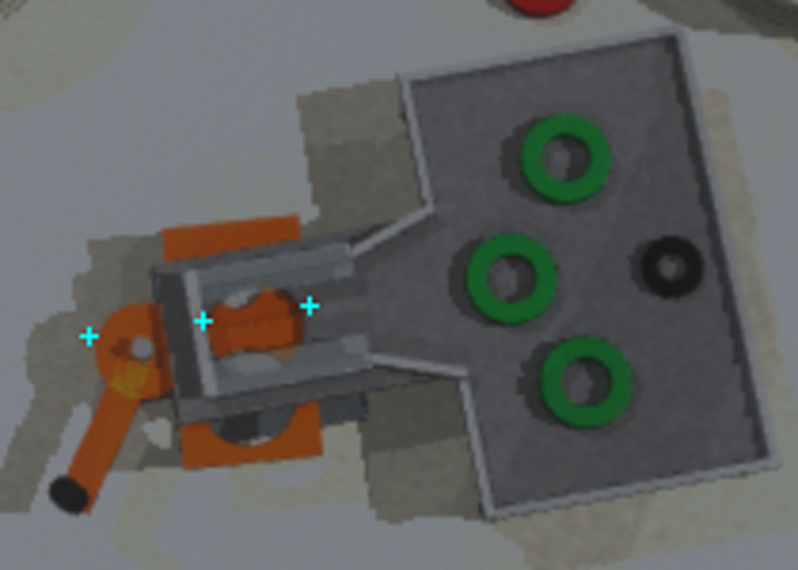

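The crop confirms three green rings on the deck and the selector at joint 0. The frame came out wrong because the neck was merged into the deck rectangle. I refit it from the rim corners at crop pixels (402,76), (682,32), (776,463) and (490,518), the pin at (143,348) and the post at (68,492).

```bash
python3 - <<'E'
from h import *
c=cam("top")
cr=np.array([(402,76),(682,32),(776,463),(490,518),(143,348),(68,492)])/3.8+(240-.37,160-.37)
h=[.064]*4+[.062,.106]; W=np.array([ray(c,[p],z)[0][:2] for p,z in zip(cr,h)])
M=np.array([(140,-30),(140,-210),(-140,-210),(-140,-30),(0,155),(-50,242)])/1000
mc,wc=M.mean(0),W.mean(0); H=(M-mc).T@(W-wc); a=np.arctan2(H[0,1]-H[1,0],H[0,0]+H[1,1])
Rm=np.array([[np.cos(a),-np.sin(a)],[np.sin(a),np.cos(a)]]); o=wc-Rm@mc
print("loader",o,np.rad2deg(a)); print("resid mm",((W-(M@Rm.T+o))*1000).round(1).tolist())
np.savez("L.npz",o=o,R=Rm)
for nm,p in(("green A",(.646,-.1425)),("B",(.572,-.1069)),("C",(.5089,-.1508)),("black",(.5792,-.203))): print(nm,((np.array(p)-o)@Rm*1000).round(1))
for nm,p in(("mouth",(0,.085)),("entry",(0,.02)),("pivot",(0,.155)),("post0",(-.05,.242)),("post1",(-.1,.155)),("arc30",(-.0866,.205))): print(nm,(Rm@np.array(p)+o).round(4))
s=ctrl.get_state(); print(s["position"],R.from_rotvec(s["tool_rot"]).as_matrix().round(3).tolist(),s["time"],s["grip_width"])
E
```

```text
loader [ 0.55395205 -0.04198719] 11.984179401060933
resid mm [[4.4, -1.4], [-7.0, 0.7], [-1.2, 13.7], [5.0, 9.0], [11.4, 6.6], [-12.6, -28.5]]
green A [  69.2 -117.4]
B [  4.2 -67.2]
C [-66.7 -97.1]
black [  -8.7 -162.7]
mouth [0.5363 0.0412]
entry [ 0.5498 -0.0224]
pivot [0.5218 0.1096]
post0 [0.4548 0.1844]
post1 [0.4239 0.0889]
arc30 [0.4267 0.1406]
[ 0.25697391 -0.59657823  0.22168669] [[0.918, 0.396, -0.001], [0.396, -0.918, 0.001], [-0.0, -0.002, -1.0]] 0.15 1.0011067756070962
```

```bash
python3 - <<'E'
from h import *
c=cam("top")
cr=np.array([(402,76),(682,32),(776,463),(490,518),(143,348),(68,492)])/3.8+(240-.37,160-.37)
h=[.064]*4+[.062,.106]; W=np.array([ray(c,[p],z)[0][:2] for p,z in zip(cr,h)])
M=np.array([(140,-30),(140,-210),(-140,-210),(-140,-30),(0,155),(-50,242)])/1000
w4,m4=W[:5],M[:5]
mc,wc=m4.mean(0),w4.mean(0); H=(m4-mc).T@(w4-wc); a=np.arctan2(H[0,1]-H[1,0],H[0,0]+H[1,1])
Rm=np.array([[np.cos(a),-np.sin(a)],[np.sin(a),np.cos(a)]]); o=wc-Rm@mc
print("loader",o,np.rad2deg(a)); print("resid mm",((W-(M@Rm.T+o))*1000).round(1).tolist()); np.savez("L.npz",o=o,R=Rm)
print("sides",[round(1000*np.linalg.norm(W[i]-W[j]),1) for i,j in((0,1),(1,2),(2,3),(3,0),(4,5))])
pv=(W-o)@Rm*1000; print("loader xy",pv.round(1).tolist(), "W",W.round(4).tolist())
d=pv[5]-pv[4]; print("joint est",np.arctan2(d[1],d[0])-np.deg2rad(120))
for nm,p in(("green A",(.646,-.1425)),("B",(.572,-.1069)),("C",(.5089,-.1508)),("black",(.5792,-.203))): print(nm,((np.array(p)-o)@Rm*1000).round(1))
for nm,p in(("mouth",(0,.085)),("entry",(0,.02)),("pivot",(0,.155)),("post0",(-.05,.242)),("post1",(-.1,.155)),("arc30",(-.0866,.205))): print(nm,(Rm@np.array(p)+o).round(4))
E
```

```text
loader [ 0.55907279 -0.03578564] 9.650923077249795
resid mm [[-0.6, -1.8], [-4.8, 1.7], [3.2, 3.5], [2.1, -2.6], [0.1, -0.7], [-27.0, -38.6]]
sides [np.float64(175.8), np.float64(271.9), np.float64(174.2), np.float64(277.4), np.float64(99.2)]
loader xy [[139.1, -31.7], [135.6, -207.5], [-136.3, -207.1], [-138.3, -32.9], [-0.0, 154.3], [-83.1, 208.5]] W [[0.7015, -0.0437], [0.7275, -0.2176], [0.4594, -0.2628], [0.4282, -0.0914], [0.5332, 0.1163], [0.4422, 0.1558]]
joint est 0.4686136336487432
green A [  67.8 -119.8]
B [  0.8 -72.3]
C [ -68.7 -105. ]
black [  -8.2 -168.2]
mouth [0.5448 0.048 ]
entry [ 0.5557 -0.0161]
pivot [0.5331 0.117 ]
post0 [0.4692 0.1944]
post1 [0.4345 0.1003]
arc30 [0.4393 0.1518]
```

The selector starts at about 0.47 rad, with the post at (0.442, 0.156). One orientation, fingers along the loader's y, serves for everything: a −13.7° turn. Moving to the post now.

Request:
step_arm(
  targets=[
    [2.5, 3, 0, 0, 0, -1.37, 1],
    [2.5, 3, 0, 0, 0, -1.37, 1],
    [2.5, 3, 0, 0, 0, -1.37, 1],
    [2.5, 3, 0, 0, 0, -1.37, 1],
    [2.5, 3, 0, 0, 0, -1.37, 1],
  ],
)

```text
time: 0.57
position: [0.3829, -0.4453, 0.2223]
tool_rot: [-3.109, -0.447, 0.0]
ft_force: [1.2, -0.4, -0.2]
grip_width: 0.999
grip_force: 0.0
```

Request:
step_arm(
  targets=[
    [2.5, 3, 0, 0, 0, -1.37, 1],
    [2.5, 3, 0, 0, 0, -1.37, 1],
    [2.5, 3, 0, 0, 0, -1.37, 1],
    [2.5, 3, 0, 0, 0, -1.37, 1],
    [2.5, 3, 0, 0, 0, -1.37, 1],
  ],
)

```text
time: 0.98
position: [0.5079, -0.2953, 0.2225]
tool_rot: [3.131, 0.261, -0.0]
ft_force: [0.0, -0.1, 0.3]
grip_width: 1.002
grip_force: 0.0
```

Request:
step_arm(
  targets=[
    [0, 3.5, 0, 0, 0, 0, 1],
    [0, 3.5, 0, 0, 0, 0, 1],
    [0, 3.5, 0, 0, 0, 0, 1],
    [0, 3.5, 0, 0, 0, 0, 1],
    [0, 3.5, 0, 0, 0, 0, 1],
  ],
)

```text
time: 1.4
position: [0.5067, -0.1203, 0.2223]
tool_rot: [3.13, 0.263, -0.001]
ft_force: [0.9, -0.7, 0.6]
grip_width: 1.0
grip_force: 0.0
```

```bash
cat > wr.py <<'E'
from h import *
import sys
c,im,d=shot("wrist",sys.argv[1]); f=np.load("L.npz"); o,Rm=f["o"],f["R"]
print("cam",-c[2].T@c[3])
def L(w): return ((w[:2]-o)@Rm*1000).round(1)
m,b=blobs(im,(40,80,40),(85,255,255),300)
for x in b:
    cn=max(cv2.findContours((m[x[4]:x[4]+x[6],x[3]:x[3]+x[5]]),cv2.RETR_EXTERNAL,cv2.CHAIN_APPROX_NONE)[0],key=len)[:,0]+(x[3],x[4])
    w=ray(c,cn,.07)[:,:2]; (cx,cy),r=cv2.minEnclosingCircle((w*1000).astype(np.float32)); w=np.array([cx,cy])/1000
    print("green px",x[1:3],"world",w.round(4),"loader",L(w),"r",round(r,1))
E
python3 wr.py w1.png
```

```text
cam [ 0.58670366 -0.10674405  0.38392074]
green px (np.float64(382.8), np.float64(51.8)) world [ 0.6466 -0.1413] loader [  68.6 -118.7] r 28.0
green px (np.float64(322.5), np.float64(141.5)) world [ 0.5729 -0.1062] loader [  1.9 -71.8] r 27.8
green px (np.float64(358.2), np.float64(222.3)) world [ 0.5101 -0.1488] loader [ -67.2 -103.2] r 28.5
```

View pics/w1.png

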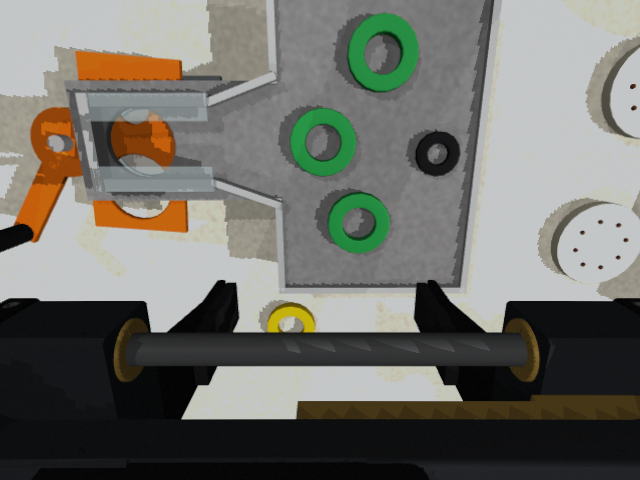

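The wrist view shows green rings at (383,52), (322,142) and (358,222), black at (437,153), the guide lips left of centre, and yellow off the deck at (291,322). The ring positions agree with the top view within 2 mm. I check the slot from the lip corners while approaching the post.

```bash
python3 - <<'E'
from h import *
c=cam("wrist"); f=np.load("L.npz"); o,Rm=f["o"],f["R"]
for z,ps in((.0745,[(207,120),(92,122),(214,167),(103,169)]),(.072,[(274,77),(281,203)]),(.062,[(58,143)])):
    for p,w in zip(ps,ray(c,ps,z)): print(p,w.round(4),((w[:2]-o)@Rm*1000).round(1))
w=ray(c,[(15,238)],.106)[0];print("post",w)
E
```

```text
(207, 120) [ 5.744e-01 -5.000e-04  7.450e-02] [21.  32.2]
(92, 122) [0.5563 0.0909 0.0745] [ 18.5 125.3]
(214, 167) [ 0.538  -0.0093  0.0745] [-16.4  29.6]
(103, 169) [0.5197 0.0823 0.0745] [-19. 123.]
(274, 77) [ 0.6159 -0.0491  0.072 ] [ 53.8 -22.7]
(281, 203) [ 0.517  -0.0687  0.072 ] [-47.  -25.4]
(58, 143) [0.5325 0.1272 0.062 ] [  1.1 165.2]
post [0.4587414  0.13309723 0.106     ]
```

Request:
step_arm(
  targets=[
    [-0.6, 3.5, 0, 0, 0, 0, 1],
    [-0.8, 3.5, 0, 0, 0, 0, 1],
    [-0.8, 3.5, 0, 0, 0, 0, 1],
    [-0.8, 3.5, 0, 0, 0, 0, 1],
    [-0.8, 3.5, 0, 0, 0, 0, 1],
  ],
)

```text
time: 1.87
position: [0.4684, 0.0544, 0.2225]
tool_rot: [3.13, 0.263, -0.0]
ft_force: [0.3, 0.6, -0.7]
grip_width: 0.997
grip_force: 0.0
```

Request:
step_arm(
  targets=[
    [-0.8, 3.5, 0, 0, 0, 0, 1],
    [-0.8, 3.5, 0, 0, 0, 0, 1],
    [-0.8, 3, 0, 0, 0, 0, 1],
    [0, 0, -3, 0, 0, 0, 1],
    [0, 0, -3, 0, 0, 0, 1],
  ],
)

```text
time: 2.28
position: [0.4461, 0.1558, 0.1637]
tool_rot: [-3.13, -0.271, -0.008]
ft_force: [0.4, -1.6, -0.7]
grip_width: 0.999
grip_force: 0.0
```

```bash
python3 wr.py w2.png
```

```text
cam [0.5250474  0.16962064 0.32574953]
green px (np.float64(33.5), np.float64(69.4)) world [0.5277 0.374 ] loader [ 37.8 409.3] r 25.4
```

View pics/w2.png

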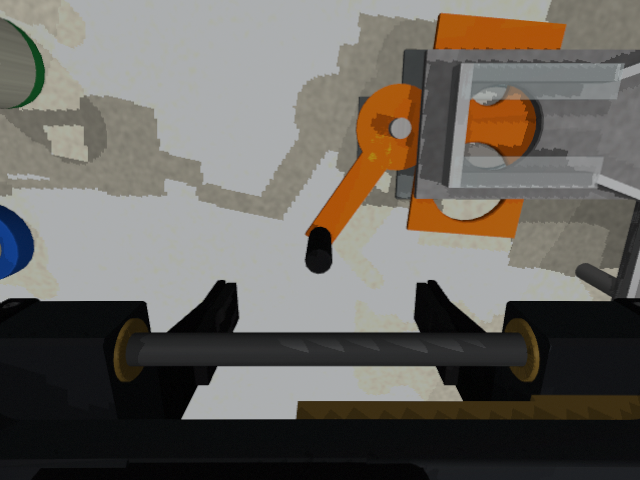

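The wrist view shows the post top near (319,260), the pin at (401,128), lip corners at the slot (620,94) and (603,157), and the end wall top at x≈458.

```bash
python3 - <<'E'
from h import *
c=cam("wrist"); f=np.load("L.npz"); o,Rm=f["o"],f["R"]
for z,ps in((.106,[(319,260)]),(.0745,[(467,97),(620,94),(453,158),(603,157)]),(.062,[(401,128)]),(.05,[(383,127)])):
    for p,w in zip(ps,ray(c,ps,z)): print(p,w.round(4),((w[:2]-o)@Rm*1000).round(1))
E
```

```text
(319, 260) [0.4421 0.1572 0.106 ] [-83.  209.9]
(467, 97) [0.5525 0.0827 0.0745] [ 13.4 118. ]
(620, 94) [ 0.5699 -0.0099  0.0745] [15.1 23.6]
(453, 158) [0.5151 0.0811 0.0745] [-23.7 122.6]
(603, 157) [ 0.5321 -0.0148  0.0745] [-23.1  25.2]
(401, 128) [0.5279 0.1165 0.062 ] [ -5.2 155.3]
(383, 127) [0.5267 0.1267 0.05  ] [ -4.7 165.6]
```

Request:
step_arm(
  targets=[
    [-0.3, 0.1, -3, 0, 0, 0, 1],
    [0, 0, -3, 0, 0, 0, 1],
    [0, 0, -3, 0, 0, 0, 1],
    [0, 0, 0, 0, 0, 0, 0.5],
    [0, 0, 0, 0, 0, 0, 0.1],
  ],
  force=12,
)

```text
time: 2.75
position: [0.4412, 0.1535, 0.0722]
tool_rot: [-3.13, -0.263, 0.006]
ft_force: [0.8, 0.3, -0.5]
grip_width: 0.92
grip_force: 0.0
```

Request:
step_arm(
  targets=[
    [0, 0, 0, 0, 0, 0, 0.1],
    [0, 0, 0, 0, 0, 0, 0.1],
    [0, 0, 0, 0, 0, 0, 0.1],
    [0, 0, 0, 0, 0, 0, 0.1],
    [0, 0, 0, 0, 0, 0, 0.1],
  ],
)

```text
time: 3.17
position: [0.4428, 0.1541, 0.0735]
tool_rot: [3.13, 0.263, 0.003]
ft_force: [0.7, -0.3, -0.3]
grip_width: 0.556
grip_force: 0.0
```

Request:
step_arm(
  targets=[
    [0, 0, 0, 0, 0, 0, 0.1],
    [0, 0, 0, 0, 0, 0, 0.1],
    [0, 0, 0, 0, 0, 0, 0.1],
    [0, 0, 0, 0, 0, 0, 0.1],
    [0, 0, 0, 0, 0, 0, 0.1],
  ],
)

```text
time: 3.58
position: [0.4408, 0.1553, 0.0723]
tool_rot: [-3.129, -0.265, 0.004]
ft_force: [-3.8, 3.2, 2.3]
grip_width: 0.203
grip_force: 12.0
```

Request:
step_arm(
  targets=[
    [0, 0, 0, 0, 0, 0, 0.1],
    [-0.3, -0.8, 0, 0, 0, 0, 0.1],
    [-0.2, -0.8, 0, 0, 0, 0, 0.1],
    [-0.15, -0.8, 0, 0, 0, 0, 0.1],
    [-0.1, -0.8, 0, 0, 0, 0, 0.1],
  ],
)

```text
time: 4.0
position: [0.433, 0.1232, 0.0723]
tool_rot: [-3.129, -0.266, 0.004]
ft_force: [-4.1, 4.0, 2.1]
grip_width: 0.204
grip_force: 12.0
```

Request:
step_arm(
  targets=[
    [0, -0.7, 0, 0, 0, 0, 0.1],
    [0.05, -0.7, 0, 0, 0, 0, 0.1],
    [0.1, -0.6, 0, 0, 0, 0, 0.1],
    [0.1, -0.4, 0, 0, 0, 0, 0.1],
    [0, 0, 0, 0, 0, 0, 0.1],
  ],
)

```text
time: 4.42
position: [0.4354, 0.1015, 0.0723]
tool_rot: [-3.125, -0.264, 0.005]
ft_force: [-6.4, 10.6, 2.3]
grip_width: 0.198
grip_force: 12.0
```

Request:
step_arm(
  targets=[
    [0.1, -0.3, 0, 0, 0, 0, 0.1],
    [0.05, -0.2, 0, 0, 0, 0, 0.1],
    [0, 0, 0, 0, 0, 0, 0.1],
    [0, 0, 0, 0, 0, 0, 0.1],
    [0, 0, 0, 0, 0, 0, 0.1],
  ],
)

```text
time: 4.83
position: [0.4355, 0.1013, 0.0722]
tool_rot: [-3.119, -0.269, 0.007]
ft_force: [-10.2, 20.5, 3.5]
grip_width: 0.205
grip_force: 12.0
```

Request:
step_arm(
  targets=[
    [0, 0.3, 0, 0, 0, 0, 0.8],
    [0, 0.1, 0, 0, 0, 0, 0.8],
    [0, 0, 0, 0, 0, 0, 0.8],
    [0, 0, 0, 0, 0, 0, 0.8],
    [0, 0, 2.5, 0, 0, 0, 0.8],
  ],
)

```text
time: 5.25
position: [0.4361, 0.095, 0.0944]
tool_rot: [3.13, 0.261, -0.011]
ft_force: [-0.6, -0.4, -0.4]
grip_width: 0.496
grip_force: 0.0
```

Request:
step_arm(
  targets=[
    [0, 0, 3, 0, 0, 0, 0.8],
    [0, 0, 3, 0, 0, 0, 0.8],
    [0, 0, 3, 0, 0, 0, 0.8],
    [2, -3, 0, 0, 0, 0, 0.8],
    [2, -3, 0, 0, 0, 0, 0.8],
  ],
)

```text
time: 5.67
position: [0.4812, 0.0363, 0.1909]
tool_rot: [3.127, 0.267, 0.012]
ft_force: [1.1, -0.5, 0.0]
grip_width: 0.782
grip_force: 0.0
```

```bash
python3 - <<'E'
from h import *
c,im,d=shot("wrist","w3.png"); s=ctrl.get_state(); print(s["position"],s["time"],s["tool_rot"])
E
```

```text
[0.48415141 0.0269781  0.18927419] 5.7167 [3.1257968  0.24872273 0.01074469]
```

View pics/w3.png

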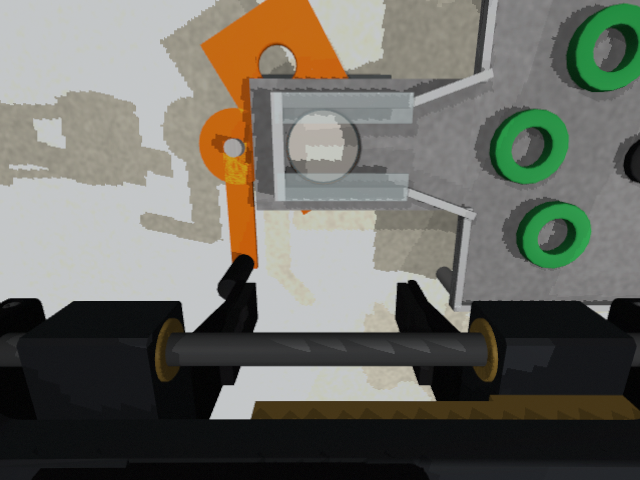

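The selector is turned: the round drop hole at (323,145) is open to the tube, and slot corners are at (412,122) and (408,174). Now I refine the guide axis and ring positions.

```bash
python3 - <<'E'
from h import *
f=np.load("L.npz"); o,Rm=f["o"],f["R"]
c=cam("wrist")
for z,ps in((.058,[(323,145)]),(.0745,[(412,122),(284,124),(408,174),(282,174)]),(.062,[(233,147)])):
    for p,w in zip(ps,ray(c,ps,z)): print(p,w.round(4),((w[:2]-o)@Rm*1000).round(1))
s=ctrl.get_state(); print(s["position"],s["tool_rot"],s["time"])
E
python3 wr.py w4.png
```

```text
(323, 145) [0.5506 0.039  0.058 ] [ 4.2 75.2]
(412, 122) [ 0.5774 -0.022   0.0745] [20.4 10.5]
(284, 124) [0.5614 0.0692 0.0745] [ 19.9 103.1]
(408, 174) [ 0.5405 -0.0274  0.0745] [-16.9  11.3]
(282, 174) [0.5256 0.0663 0.0745] [-15.9 106.2]
(233, 147) [0.5384 0.1071 0.062 ] [  3.6 144.3]
[0.48415141 0.0269781  0.18927419] [3.1257968  0.24872273 0.01074469] 5.7167
cam [0.56299259 0.04061868 0.35142462]
green px (np.float64(597.3), np.float64(44.8)) world [ 0.6455 -0.1383] loader [  68.  -115.6] r 30.2
green px (np.float64(516.1), np.float64(145.3)) world [ 0.5721 -0.1036] loader [  1.5 -69. ] r 29.4
green px (np.float64(542.3), np.float64(233.5)) world [ 0.5099 -0.146 ] loader [ -66.9 -100.4] r 30.4
```

Request:
step_arm(
  targets=[
    [2.2, -3.3, 0, 0, 0, 0, 0.92],
    [2.2, -3.3, 0, 0, 0, 0, 0.92],
    [2.2, -3.3, 0, 0, 0, 0, 0.92],
    [2.2, -3.3, 0, 0, 0, 0, 0.92],
    [0, 0, 0, 0, 0, 0, 0.92],
  ],
)

```text
time: 6.18
position: [0.5689, -0.1059, 0.1863]
tool_rot: [3.128, 0.243, 0.001]
ft_force: [-0.8, -1.4, -0.7]
grip_width: 0.913
grip_force: 0.0
```

Request:
step_arm(
  targets=[
    [0, 0, -3, 0, 0, 0, 0.92],
    [0, 0, -3, 0, 0, 0, 0.92],
    [0, 0, -3, 0, 0, 0, 0.92],
    [0, 0, 0, 0, 0, 0, 0.92],
    [0, 0, 0, 0, 0, 0, 0.92],
  ],
)

```text
time: 6.6
position: [0.5653, -0.0956, 0.0964]
tool_rot: [-3.13, -0.261, 0.005]
ft_force: [1.0, 0.7, 0.2]
grip_width: 0.92
grip_force: 0.0
```

Request:
step_arm(
  targets=[
    [0.6, -1.2, 0, 0, 0, 0, 0.92],
    [0, 0, 0, 0, 0, 0, 0.92],
    [0, 0, 0, 0, 0, 0, 0.92],
    [0, 0, 0, 0, 0, 0, 0.92],
    [0, 0, 0, 0, 0, 0, 0.92],
  ],
)

```text
time: 7.02
position: [0.5732, -0.107, 0.0986]
tool_rot: [3.13, 0.263, 0.002]
ft_force: [0.5, 0.5, -0.2]
grip_width: 0.92
grip_force: 0.0
```

```bash
python3 wr.py w5.png; python3 -c "
from h import *
s=ctrl.get_state();print(s['position'],s['tool_rot'])"
```

```text
cam [ 0.65290264 -0.0934033   0.26037188]
green px (np.float64(416.5), np.float64(150.6)) world [ 0.6477 -0.1408] loader [  69.8 -118.4] r 27.9
green px (np.float64(324.5), np.float64(272.0)) world [ 0.5746 -0.1059] loader [  3.6 -71.7] r 28.7
green px (np.float64(375.8), np.float64(385.2)) world [ 0.5102 -0.1484] loader [ -67.  -102.8] r 28.1
[ 0.57302389 -0.10680758  0.09832451] [3.13008967e+00 2.63522119e-01 1.57951365e-03]
```

Request:
step_arm(
  targets=[
    [0, 0, -2, 0, 0, 0, 0.92],
    [0, 0, -1.5, 0, 0, 0, 0.92],
    [0, 0, 0, 0, 0, 0, 0.7],
    [0, 0, 0, 0, 0, 0, 0.5],
    [0, 0, 0, 0, 0, 0, 0.5],
  ],
  force=8,
)

```text
time: 7.48
position: [0.5733, -0.1068, 0.0635]
tool_rot: [3.13, 0.264, 0.002]
ft_force: [-0.4, 0.7, -0.1]
grip_width: 0.772
grip_force: 0.0
```

Request:
step_arm(
  targets=[
    [0, 0, 0, 0, 0, 0, 0.5],
    [0, 0, 0, 0, 0, 0, 0.5],
    [-0.4, 1.9, 0, 0, 0, 0, 0.5],
    [-0.4, 1.9, 0, 0, 0, 0, 0.5],
    [0, 0, 0, 0, 0, 0, 0.5],
  ],
)

```text
time: 7.9
position: [0.5649, -0.0644, 0.0638]
tool_rot: [-3.128, -0.27, -0.002]
ft_force: [-0.0, 1.3, 1.1]
grip_width: 0.633
grip_force: 8.0
```

Request:
step_arm(
  targets=[
    [-0.4, 1.9, 0, 0, 0, 0, 0.5],
    [-0.35, 1.9, 0, 0, 0, 0, 0.5],
    [0, 0, 0, 0, 0, 0, 0.5],
    [0, 0, 0, 0, 0, 0, 0.75],
    [0, 0, 0, 0, 0, 0, 0.75],
  ],
)

```text
time: 8.32
position: [0.5575, -0.0324, 0.0628]
tool_rot: [3.13, 0.262, 0.001]
ft_force: [1.6, -0.6, 0.3]
grip_width: 0.708
grip_force: 0.0
```

Request:
step_arm(
  targets=[
    [0, 0, 2, 0, 0, 0, 0.75],
    [0, 0, 3, 0, 0, 0, 0],
    [0, 0, 0, 0, 0, 0, 0],
    [0, 0, 0, 0, 0, 0, 0],
    [0, 0, 0, 0, 0, 0, 0],
  ],
)

```text
time: 8.73
position: [0.557, -0.0325, 0.1122]
tool_rot: [3.13, 0.26, -0.001]
ft_force: [-0.2, -0.5, -0.6]
grip_width: 0.533
grip_force: 0.0
```

```bash
python3 wr.py w6.png; python3 -c "
from h import *
s=ctrl.get_state();print(s['position'],s['tool_rot'],s['time'])"
```

```text
cam [ 0.63698672 -0.01901468  0.27373322]
green px (np.float64(548.7), np.float64(141.4)) world [ 0.6475 -0.1386] loader [  70.  -116.2] r 29.6
green px (np.float64(322.3), np.float64(261.9)) world [ 0.5591 -0.0294] loader [1.1 6.3] r 28.6
[ 0.55646061 -0.03209231  0.11155025] [ 3.13061935e+00  2.60938096e-01 -2.79527877e-03] 8.7833
```

View pics/w6.png

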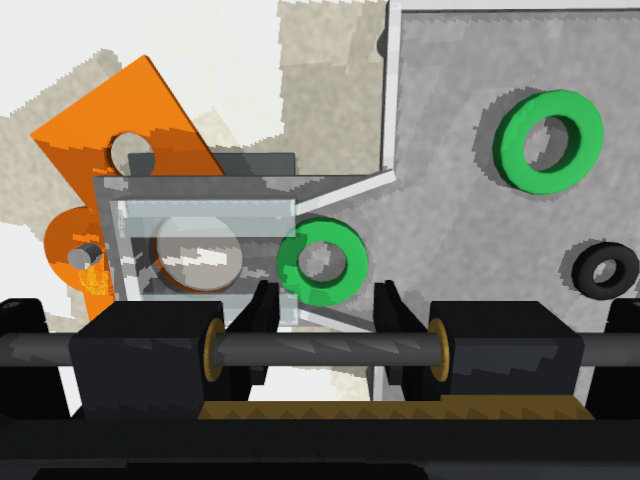

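Request:
step_arm(
  targets=[
    [0.5, -2.4, 0, 0, 0, 0, 0],
    [0.45, -2.4, 0, 0, 0, 0, 0],
    [0, 0, 0, 0, 0, 0, 0],
    [0, 0, 0, 0, 0, 0, 0],
    [0, 0, 0, 0, 0, 0, 0],
  ],
)

```text
time: 9.2
position: [0.5659, -0.0786, 0.1114]
tool_rot: [-3.129, -0.263, 0.003]
ft_force: [-0.1, 0.3, -0.0]
grip_width: 0.104
grip_force: 0.0
```

Request:
step_arm(
  targets=[
    [0, 0, -2.5, 0, 0, 0, 0],
    [0, 0, -2.4, 0, 0, 0, 0],
    [0, 0, 0, 0, 0, 0, 0],
    [0, 0, 0, 0, 0, 0, 0],
    [0, 0, 0, 0, 0, 0, 0],
  ],
)

```text
time: 9.62
position: [0.5669, -0.0781, 0.0643]
tool_rot: [-3.13, -0.265, -0.0]
ft_force: [-0.2, 1.1, 0.5]
grip_width: 0.004
grip_force: 0.0
```

Request:
step_arm(
  targets=[
    [-0.2, 1.2, 0, 0, 0, 0, 0],
    [-0.2, 1.2, 0, 0, 0, 0, 0],
    [-0.2, 1.2, 0, 0, 0, 0, 0],
    [-0.2, 1.2, 0, 0, 0, 0, 0],
    [-0.2, 1.0, 0, 0, 0, 0, 0],
  ],
)

```text
time: 10.03
position: [0.5564, -0.0184, 0.064]
tool_rot: [-3.13, -0.266, -0.001]
ft_force: [-0.6, 0.3, -0.7]
grip_width: 0.009
grip_force: 0.1
```

Request:
step_arm(
  targets=[
    [-0.1, 0.8, 0, 0, 0, 0, 0],
    [-0.1, 0.8, 0, 0, 0, 0, 0],
    [-0.1, 0.5, 0, 0, 0, 0, 0],
    [-0.1, 0.3, 0, 0, 0, 0, 0],
    [0, 0, 0, 0, 0, 0, 0],
  ],
)

```text
time: 10.45
position: [0.5525, 0.0038, 0.0635]
tool_rot: [-3.13, -0.264, 0.0]
ft_force: [0.2, 0.2, -0.1]
grip_width: 0.009
grip_force: 0.0
```

```bash
cat > st.py <<'E'
from h import *
s=ctrl.get_state(); f=np.load("L.npz"); p=np.array(s["position"]); l=(p[:2]-f["o"])@f["R"]*1000
print(l.round(1),p.round(4),s["ft_force"],s["time"])
E
python3 st.py; python3 wr.py w7.png
```

```text
[ 0.1 40.1] [0.5525 0.0038 0.0635] [ 0.2479542   0.24798921 -0.07217282] 10.45
cam [0.63241804 0.01730263 0.22515868]
green px (np.float64(631.8), np.float64(164.1)) world [ 0.6393 -0.1139] loader [ 66.  -90.4] r 17.7
green px (np.float64(247.5), np.float64(285.3)) world [0.5515 0.0402] loader [ 5.3 76.2] r 27.4
green px (np.float64(564.5), np.float64(394.2)) world [ 0.5242 -0.124 ] loader [-49.2 -81.1] r 19.8
```

```bash
cat > gz.py <<'E'
from h import *
f=np.load("L.npz")
for n in("wrist","scene","top"):
    c,im,d=shot(n); K,D,Rm,t=c; m,b=blobs(im,(40,80,40),(85,255,255),20)
    for x in b:
        s=np.zeros_like(m); s[x[4]:x[4]+x[6],x[3]:x[3]+x[5]]=m[x[4]:x[4]+x[6],x[3]:x[3]+x[5]]
        v,u=np.nonzero((s>0)&(d>0)); q=cv2.undistortPoints(np.c_[u,v].astype(float).reshape(-1,1,2),K,D).reshape(-1,2)
        P=(np.c_[q,np.ones(len(q))]*d[v,u][:,None]-t)@Rm
        print(n,x[0],x[1:3],"loader",((np.median(P[:,:2],0)-f["o"])@f["R"]*1000).round(1),"z pct",np.percentile(P[:,2],[10,50,90]).round(4))
E
python3 gz.py
```

```text
wrist 1263 (np.float64(631.2), np.float64(163.5)) loader [ 65.1 -92. ] z pct [0.0598 0.0633 0.0678]
wrist 2102 (np.float64(245.6), np.float64(285.8)) loader [10.5 76.6] z pct [0.066  0.0683 0.0714]
wrist 2187 (np.float64(563.8), np.float64(393.9)) loader [-52.6 -84.7] z pct [0.0607 0.0677 0.0699]
scene 215 (np.float64(267.5), np.float64(200.9)) loader [  73.2 -114.7] z pct [0.0631 0.0698 0.0738]
scene 46 (np.float64(325.3), np.float64(226.2)) loader [ 6.4 60.1] z pct [0.0645 0.071  0.0764]
scene 58 (np.float64(335.6), np.float64(234.6)) loader [ 4.3 99. ] z pct [0.0645 0.0689 0.0739]
scene 181 (np.float64(418.9), np.float64(349.6)) loader [ 76.7 485.5] z pct [0.0527 0.0627 0.0691]
top 341 (np.float64(388.3), np.float64(201.2)) loader [  69.2 -119.8] z pct [0.0638 0.0682 0.0716]
top 360 (np.float64(393.7), np.float64(260.2)) loader [ -68.8 -105. ] z pct [0.0644 0.0682 0.0718]
top 76 (np.float64(147.1), np.float64(264.1)) loader [ 21.1 454.5] z pct [0.056  0.0616 0.0667]
```

Ring1 is still at deck height with its centre near y 80, a few mm short. I push it on.

Request:
step_arm(
  targets=[
    [-0.05, 0.2, 0, 0, 0, 0, 0],
    [-0.05, 0.2, 0, 0, 0, 0, 0],
    [0, 0, 0, 0, 0, 0, 0],
    [0, 0, 0, 0, 0, 0, 0],
    [0, 0, 0, 0, 0, 0, 0],
  ],
)

```text
time: 11.07
position: [0.5517, 0.007, 0.0636]
tool_rot: [3.13, 0.263, -0.0]
ft_force: [0.6, -0.7, 0.0]
grip_width: 0.003
grip_force: 0.0
```

```bash
python3 st.py; python3 gz.py | grep -v top
```

```text
[-0.1 43.5] [0.5517 0.007  0.0636] [ 0.64659237 -0.71696428  0.00181721] 11.0667
wrist 540 (np.float64(634.9), np.float64(165.0)) loader [ 64.1 -91.9] z pct [0.059  0.0612 0.064 ]
wrist 1811 (np.float64(246.8), np.float64(287.4)) loader [-3.5 93.5] z pct [0.0363 0.0425 0.0434]
wrist 1923 (np.float64(567.7), np.float64(395.2)) loader [-54.3 -82.9] z pct [0.0606 0.0673 0.0699]
scene 216 (np.float64(267.5), np.float64(200.9)) loader [  73.2 -114.3] z pct [0.0642 0.0696 0.0738]
scene 62 (np.float64(333.8), np.float64(233.5)) loader [-8.7 79.9] z pct [0.0366 0.0423 0.0472]
scene 182 (np.float64(418.8), np.float64(349.6)) loader [ 75.9 485.6] z pct [0.0525 0.0631 0.0693]
```

Ring1 dropped: its top is at 0.0425, so its underside is about 30 mm. Next is the ring at (0.510, −0.149).

Request:
step_arm(
  targets=[
    [0, 0, 2.5, 0, 0, 0, 0.86],
    [0, 0, 2.5, 0, 0, 0, 0.86],
    [-1.05, -3.9, 0, 0, 0, 0, 0.86],
    [-1.05, -3.9, 0, 0, 0, 0, 0.86],
    [-1, -3.9, 0, 0, 0, 0, 0.86],
  ],
)

```text
time: 11.63
position: [0.5207, -0.1108, 0.1144]
tool_rot: [3.129, 0.267, 0.002]
ft_force: [0.6, -1.5, -0.3]
grip_width: 0.298
grip_force: 0.0
```

Request:
step_arm(
  targets=[
    [-1, -3.85, 0, 0, 0, 0, 0.86],
    [0, 0, 0, 0, 0, 0, 0.86],
    [0, 0, 0, 0, 0, 0, 0.86],
    [0, 0, 0, 0, 0, 0, 0.86],
    [0, 0, 0, 0, 0, 0, 0.86],
  ],
)

```text
time: 12.05
position: [0.5112, -0.1467, 0.1136]
tool_rot: [-3.13, -0.267, -0.001]
ft_force: [0.0, -0.0, -0.2]
grip_width: 0.682
grip_force: 0.0
```

Request:
step_arm(
  targets=[
    [0, 0, 0, 0, 0, 0, 0.86],
    [0, 0, 0, 0, 0, 0, 0.86],
    [0, 0, 0, 0, 0, 0, 0.86],
    [0, 0, 0, 0, 0, 0, 0.86],
    [0, 0, 0, 0, 0, 0, 0.86],
  ],
)

```text
time: 12.47
position: [0.5108, -0.1481, 0.1135]
tool_rot: [3.13, 0.264, -0.0]
ft_force: [0.4, 0.2, -0.3]
grip_width: 0.858
grip_force: 0.0
```

```bash
python3 st.py; python3 wr.py w8.png
```

```text
[ -66.5 -102.6] [ 0.5108 -0.1481  0.1135] [ 0.3813736   0.17237074 -0.32422861] 12.4667
cam [ 0.59067191 -0.13454819  0.27517685]
green px (np.float64(358.1), np.float64(36.5)) world [ 0.6457 -0.1416] loader [  67.6 -118.9] r 27.4
green px (np.float64(19.6), np.float64(150.0)) world [0.5511 0.0292] loader [ 3.1 65.4] r 22.7
green px (np.float64(327.3), np.float64(265.4)) world [ 0.5107 -0.1488] loader [ -66.6 -103.3] r 28.6
```

Request:
step_arm(
  targets=[
    [0, 0, -2.5, 0, 0, 0, 0.86],
    [0, 0, -2.5, 0, 0, 0, 0.86],
    [0, 0, 0, 0, 0, 0, 0.5],
    [0, 0, 0, 0, 0, 0, 0.5],
    [0, 0, 0, 0, 0, 0, 0.5],
  ],
)

```text
time: 12.93
position: [0.5114, -0.1486, 0.0646]
tool_rot: [3.13, 0.263, 0.002]
ft_force: [-0.0, -0.2, 0.4]
grip_width: 0.714
grip_force: 0.0
```

Request:
step_arm(
  targets=[
    [0, 0, 0, 0, 0, 0, 0.5],
    [0, 0, 0, 0, 0, 0, 0.5],
    [0, 0, 0, 0, 0, 0, 0.5],
    [1.1, 1.4, 0, 0, 0, 0, 0.5],
    [1.1, 1.4, 0, 0, 0, 0, 0.5],
  ],
)

```text
time: 13.35
position: [0.5332, -0.1222, 0.0649]
tool_rot: [3.129, 0.258, 0.002]
ft_force: [-0.9, -0.3, 1.9]
grip_width: 0.635
grip_force: 8.0
```

Request:
step_arm(
  targets=[
    [1.1, 1.4, 0, 0, 0, 0, 0.5],
    [1.1, 1.3, 0, 0, 0, 0, 0.5],
    [1.15, 1.3, 0, 0, 0, 0, 0.5],
    [0, 0, 0, 0, 0, 0, 0.5],
    [0, 0, 0, 0, 0, 0, 0.5],
  ],
)

```text
time: 13.77
position: [0.5674, -0.0793, 0.0647]
tool_rot: [-3.13, -0.266, -0.004]
ft_force: [1.1, 0.7, 4.8]
grip_width: 0.634
grip_force: 8.0
```

```bash
python3 st.py; python3 wr.py w9.png
```

```text
[  0.9 -44.3] [ 0.5674 -0.0793  0.0647] [1.07100429 0.66029719 4.77497888] 13.7667
cam [ 0.64690001 -0.06576025  0.22650429]
green px (np.float64(501.7), np.float64(152.1)) world [ 0.6476 -0.1396] loader [  69.9 -117.1] r 28.7
green px (np.float64(325.8), np.float64(292.0)) world [ 0.5674 -0.0796] loader [  0.9 -44.6] r 28.4
green px (np.float64(74.8), np.float64(292.4)) world [0.5576 0.0339] loader [10.3 68.9] r 20.5
```

Ring held and centred at y −44. I drag it to y ≈ 5, release, go behind it, and push.

Request:
step_arm(
  targets=[
    [-0.25, 1.2, 0, 0, 0, 0, 0.5],
    [-0.25, 1.3, 0, 0, 0, 0, 0.5],
    [-0.2, 1.2, 0, 0, 0, 0, 0.5],
    [-0.2, 1.2, 0, 0, 0, 0, 0.5],
    [0, 0, 0, 0, 0, 0, 0.75],
  ],
)

```text
time: 14.23
position: [0.5562, -0.0301, 0.0639]
tool_rot: [3.13, 0.266, -0.0]
ft_force: [0.2, 0.7, 0.4]
grip_width: 0.66
grip_force: 0.0
```

Request:
step_arm(
  targets=[
    [0, 0, 0, 0, 0, 0, 0.75],
    [0, 0, 0, 0, 0, 0, 0.75],
    [0, 0, 2.5, 0, 0, 0, 0.75],
    [0, 0, 2.5, 0, 0, 0, 0],
    [0.4, -2.4, 0, 0, 0, 0, 0],
  ],
)

```text
time: 14.65
position: [0.5635, -0.0511, 0.118]
tool_rot: [-3.128, -0.272, -0.01]
ft_force: [1.9, 0.8, 0.1]
grip_width: 0.67
grip_force: 0.0
```

Request:
step_arm(
  targets=[
    [0.4, -2.4, 0, 0, 0, 0, 0],
    [0, 0, 0, 0, 0, 0, 0],
    [0, 0, 0, 0, 0, 0, 0],
    [0, 0, 0, 0, 0, 0, 0],
    [0, 0, 0, 0, 0, 0, 0],
  ],
)

```text
time: 15.07
position: [0.5646, -0.0786, 0.1131]
tool_rot: [-3.13, -0.264, 0.002]
ft_force: [0.6, -0.2, 0.1]
grip_width: 0.309
grip_force: 0.0
```

Request:
step_arm(
  targets=[
    [0, 0, 0, 0, 0, 0, 0],
    [0, 0, 0, 0, 0, 0, 0],
    [0, 0, 0, 0, 0, 0, 0],
    [0, 0, 0, 0, 0, 0, 0],
    [0, 0, 0, 0, 0, 0, 0],
  ],
)

```text
time: 15.48
position: [0.5652, -0.0793, 0.1136]
tool_rot: [3.13, 0.264, 0.0]
ft_force: [-0.1, -0.1, -0.5]
grip_width: 0.015
grip_force: 0.0
```

```bash
python3 st.py; python3 wr.py w10.png
```

```text
[ -1.3 -43.9] [ 0.5652 -0.0793  0.1136] [-0.13251953 -0.05344405 -0.47494706] 15.4833
cam [ 0.64509031 -0.06570489  0.27525532]
green px (np.float64(462.1), np.float64(142.5)) world [ 0.6473 -0.14  ] loader [  69.5 -117.6] r 28.4
green px (np.float64(244.6), np.float64(262.7)) world [ 0.557  -0.0307] loader [-1.1  5.4] r 28.5
green px (np.float64(129.7), np.float64(261.6)) world [0.5523 0.0372] loader [ 5.6 73.1] r 23.0
```

Request:
step_arm(
  targets=[
    [0.1, 0, -2.5, 0, 0, 0, 0],
    [0, 0, -2.5, 0, 0, 0, 0],
    [0, 0, 0, 0, 0, 0, 0],
    [-0.2, 1.2, 0, 0, 0, 0, 0],
    [-0.2, 1.2, 0, 0, 0, 0, 0],
  ],
)

```text
time: 15.95
position: [0.5627, -0.0553, 0.0646]
tool_rot: [3.131, 0.26, 0.002]
ft_force: [-0.4, 0.9, 0.9]
grip_width: 0.0
grip_force: 0.0
```

Request:
step_arm(
  targets=[
    [-0.2, 1.2, 0, 0, 0, 0, 0],
    [-0.2, 1.2, 0, 0, 0, 0, 0],
    [-0.2, 1.2, 0, 0, 0, 0, 0],
    [-0.2, 0.9, 0, 0, 0, 0, 0],
    [-0.1, 0.7, 0, 0, 0, 0, 0],
  ],
)

```text
time: 16.37
position: [0.5529, -0.0014, 0.0641]
tool_rot: [3.13, 0.266, 0.001]
ft_force: [-0.0, 0.2, 0.0]
grip_width: 0.003
grip_force: 0.1
```

Request:
step_arm(
  targets=[
    [-0.1, 0.5, 0, 0, 0, 0, 0],
    [-0.1, 0.3, 0, 0, 0, 0, 0],
    [-0.05, 0.2, 0, 0, 0, 0, 0],
    [0, 0.1, 0, 0, 0, 0, 0],
    [0, 0, 0, 0, 0, 0, 0],
  ],
)

```text
time: 16.78
position: [0.5507, 0.0073, 0.0635]
tool_rot: [3.131, 0.262, -0.0]
ft_force: [0.2, 0.6, 0.1]
grip_width: 0.002
grip_force: 0.0
```

```bash
python3 st.py; python3 gz.py
```

```text
[-1.  43.9] [0.5507 0.0073 0.0635] [0.19990158 0.60116171 0.10873266] 16.7833
wrist 444 (np.float64(635.4), np.float64(162.8)) loader [ 63.8 -92.1] z pct [0.0589 0.061  0.0632]
wrist 2707 (np.float64(249.4), np.float64(285.7)) loader [ 7.9 83. ] z pct [0.0383 0.0643 0.0718]
scene 216 (np.float64(267.5), np.float64(200.9)) loader [  73.6 -115.1] z pct [0.0635 0.0695 0.0737]
scene 139 (np.float64(331.7), np.float64(232.0)) loader [ 1.  74.8] z pct [0.0416 0.0658 0.0758]
scene 181 (np.float64(418.9), np.float64(349.6)) loader [ 76.3 485.2] z pct [0.0517 0.0626 0.0683]
top 341 (np.float64(388.3), np.float64(201.2)) loader [  69.1 -119.7] z pct [0.0641 0.0676 0.0709]
top 77 (np.float64(147.2), np.float64(264.0)) loader [ 21.3 455.3] z pct [0.0562 0.0612 0.0666]
```

Request:
step_arm(
  targets=[
    [0, 0.1, 0, 0, 0, 0, 0],
    [0, 0.1, 0, 0, 0, 0, 0],
    [0, 0, 0, 0, 0, 0, 0],
    [0, 0, 0, 0, 0, 0, 0],
    [0, 0, 0, 0, 0, 0, 0],
  ],
)

```text
time: 17.35
position: [0.5507, 0.0095, 0.0636]
tool_rot: [3.13, 0.263, -0.0]
ft_force: [-0.4, 0.2, 0.5]
grip_width: 0.003
grip_force: 0.0
```

```bash
python3 st.py; python3 gz.py|grep -v top
```

```text
[-0.7 46.1] [0.5507 0.0095 0.0636] [-0.41376719  0.22602645  0.50815747] 17.35
wrist 174 (np.float64(637.3), np.float64(164.8)) loader [ 63.3 -92.4] z pct [0.0585 0.0599 0.0614]
wrist 2481 (np.float64(250.5), np.float64(286.1)) loader [-7.5 92.4] z pct [0.0239 0.0381 0.0393]
scene 215 (np.float64(267.5), np.float64(200.9)) loader [  73.2 -114.6] z pct [0.0635 0.0697 0.0736]
scene 72 (np.float64(334.0), np.float64(234.8)) loader [-9.7 80.7] z pct [0.0244 0.0391 0.0448]
scene 181 (np.float64(418.9), np.float64(349.6)) loader [ 76.3 485.8] z pct [0.0524 0.0631 0.0684]
```

Second ring dropped. Now the third, at (0.647, −0.141).

Request:
step_arm(
  targets=[
    [0, 0, 2.5, 0, 0, 0, 0.86],
    [0, 0, 2.5, 0, 0, 0, 0.86],
    [1.9, -3, 0, 0, 0, 0, 0.86],
    [1.9, -3, 0, 0, 0, 0, 0.86],
    [1.9, -3, 0, 0, 0, 0, 0.86],
  ],
)

```text
time: 17.92
position: [0.6088, -0.0814, 0.1147]
tool_rot: [3.129, 0.265, 0.003]
ft_force: [1.4, 0.7, -0.3]
grip_width: 0.305
grip_force: 0.0
```

Request:
step_arm(
  targets=[
    [1.9, -3, 0, 0, 0, 0, 0.86],
    [2, -3, 0, 0, 0, 0, 0.86],
    [0, 0, 0, 0, 0, 0, 0.86],
    [0, 0, 0, 0, 0, 0, 0.86],
    [0, 0, 0, 0, 0, 0, 0.86],
  ],
)

```text
time: 18.33
position: [0.6464, -0.1397, 0.1131]
tool_rot: [-3.129, -0.263, 0.001]
ft_force: [0.7, -0.2, -0.2]
grip_width: 0.685
grip_force: 0.0
```

Request:
step_arm(
  targets=[
    [0, 0, 0, 0, 0, 0, 0.86],
    [0, 0, 0, 0, 0, 0, 0.86],
    [0, 0, 0, 0, 0, 0, 0.86],
    [0, 0, 0, 0, 0, 0, 0.86],
    [0, 0, 0, 0, 0, 0, 0.86],
  ],
)

```text
time: 18.75
position: [0.6466, -0.14, 0.1139]
tool_rot: [3.13, 0.264, 0.0]
ft_force: [-0.3, -0.0, -0.3]
grip_width: 0.852
grip_force: 0.0
```

```bash
python3 st.py; python3 wr.py w11.png
```

```text
[  68.8 -117.4] [ 0.6466 -0.14    0.1139] [-0.32267136 -0.04447185 -0.26644439] 18.75
cam [ 0.72648158 -0.12639049  0.27554052]
green px (np.float64(328.5), np.float64(261.4)) world [ 0.649  -0.1408] loader [  71.  -118.6] r 28.6
```

Request:
step_arm(
  targets=[
    [0.1, 0, -2.5, 0, 0, 0, 0.86],
    [0, 0, -2.5, 0, 0, 0, 0.86],
    [0, 0, 0, 0, 0, 0, 0.5],
    [0, 0, 0, 0, 0, 0, 0.5],
    [0, 0, 0, 0, 0, 0, 0.5],
  ],
)

```text
time: 19.22
position: [0.648, -0.1405, 0.0646]
tool_rot: [3.13, 0.263, 0.001]
ft_force: [-0.0, 0.1, -0.1]
grip_width: 0.712
grip_force: 0.0
```

Request:
step_arm(
  targets=[
    [0, 0, 0, 0, 0, 0, 0.5],
    [0, 0, 0, 0, 0, 0, 0.5],
    [0, 0, 0, 0, 0, 0, 0.5],
    [-1.35, 1, 0, 0, 0, 0, 0.5],
    [-1.35, 1, 0, 0, 0, 0, 0.5],
  ],
)

```text
time: 19.63
position: [0.622, -0.1215, 0.065]
tool_rot: [3.129, 0.261, 0.005]
ft_force: [0.3, -0.4, 3.9]
grip_width: 0.624
grip_force: 8.0
```

Request:
step_arm(
  targets=[
    [-1.35, 1, 0, 0, 0, 0, 0.5],
    [-1.35, 1, 0, 0, 0, 0, 0.5],
    [-1.35, 1, 0, 0, 0, 0, 0.5],
    [-1.35, 1, 0, 0, 0, 0, 0.5],
    [0, 0, 0, 0, 0, 0, 0.5],
  ],
)

```text
time: 20.05
position: [0.5654, -0.0784, 0.0648]
tool_rot: [3.13, 0.267, 0.0]
ft_force: [-1.5, 0.7, 1.5]
grip_width: 0.621
grip_force: 8.0
```

```bash
python3 st.py; python3 wr.py w12.png
```

```text
[ -0.9 -43.1] [ 0.5654 -0.0784  0.0648] [-1.53418775  0.67195238  1.4839441 ] 20.05
cam [ 0.64526656 -0.06463289  0.2264252 ]
green px (np.float64(326.0), np.float64(290.6)) world [ 0.5673 -0.0782] loader [  1.  -43.2] r 28.3
green px (np.float64(83.2), np.float64(287.3)) world [0.5565 0.0341] loader [ 9.1 69.3] r 20.9
```

Request:
step_arm(
  targets=[
    [-0.25, 1.2, 0, 0, 0, 0, 0.5],
    [-0.2, 1.3, 0, 0, 0, 0, 0.5],
    [-0.2, 1.2, 0, 0, 0, 0, 0.5],
    [-0.2, 1.2, 0, 0, 0, 0, 0.5],
    [0, 0, 0, 0, 0, 0, 0.75],
  ],
)

```text
time: 20.52
position: [0.5588, -0.0277, 0.064]
tool_rot: [-3.128, -0.269, -0.002]
ft_force: [-0.5, 1.6, 0.5]
grip_width: 0.654
grip_force: 0.0
```

Request:
step_arm(
  targets=[
    [0, 0, 0, 0, 0, 0, 0.75],
    [0, 0, 0, 0, 0, 0, 0.75],
    [0, 0, 2.5, 0, 0, 0, 0.75],
    [0, 0, 2.5, 0, 0, 0, 0],
    [0.45, -2.5, 0, 0, 0, 0, 0],
  ],
)

```text
time: 20.93
position: [0.5654, -0.0513, 0.118]
tool_rot: [-3.128, -0.273, -0.011]
ft_force: [1.2, 1.2, 0.3]
grip_width: 0.67
grip_force: 0.0
```

Request:
step_arm(
  targets=[
    [0.45, -2.5, 0, 0, 0, 0, 0],
    [0, 0, 0, 0, 0, 0, 0],
    [0, 0, 0, 0, 0, 0, 0],
    [0, 0, 0, 0, 0, 0, 0],
    [0, 0, 0, 0, 0, 0, 0],
  ],
)

```text
time: 21.35
position: [0.5668, -0.0806, 0.1131]
tool_rot: [-3.13, -0.264, 0.001]
ft_force: [0.3, 0.7, 0.1]
grip_width: 0.303
grip_force: 0.0
```

Request:
step_arm(
  targets=[
    [0, 0, 0, 0, 0, 0, 0],
    [0, 0, 0, 0, 0, 0, 0],
    [0, 0, 0, 0, 0, 0, 0],
    [0, 0, 0, 0, 0, 0, 0],
    [0, 0, 0, 0, 0, 0, 0],
  ],
)

```text
time: 21.77
position: [0.5672, -0.0812, 0.1136]
tool_rot: [3.13, 0.264, -0.0]
ft_force: [0.5, -0.0, -0.6]
grip_width: 0.015
grip_force: 0.0
```

```bash
python3 st.py; python3 wr.py w13.png
```

```text
[  0.4 -46.2] [ 0.5672 -0.0812  0.1136] [ 0.46435735 -0.00342921 -0.63143105] 21.7667
cam [ 0.64707159 -0.06768728  0.27524252]
green px (np.float64(237.2), np.float64(260.9)) world [ 0.5602 -0.0282] loader [2.4 7.3] r 28.8
green px (np.float64(127.3), np.float64(261.3)) world [0.5532 0.0371] loader [ 6.4 72.8] r 22.7
```

Request:
step_arm(
  targets=[
    [0.05, 0, -2.5, 0, 0, 0, 0],
    [0, 0, -2.5, 0, 0, 0, 0],
    [0, 0, 0, 0, 0, 0, 0],
    [-0.2, 1.2, 0, 0, 0, 0, 0],
    [-0.2, 1.2, 0, 0, 0, 0, 0],
  ],
)

```text
time: 22.23
position: [0.5641, -0.0571, 0.0645]
tool_rot: [3.131, 0.261, 0.001]
ft_force: [0.1, -0.4, 0.9]
grip_width: 0.001
grip_force: 0.0
```

Request:
step_arm(
  targets=[
    [-0.2, 1.2, 0, 0, 0, 0, 0],
    [-0.2, 1.2, 0, 0, 0, 0, 0],
    [-0.2, 1.2, 0, 0, 0, 0, 0],
    [-0.2, 0.9, 0, 0, 0, 0, 0],
    [-0.15, 0.9, 0, 0, 0, 0, 0],
  ],
)

```text
time: 22.65
position: [0.5541, -0.002, 0.0641]
tool_rot: [3.13, 0.265, 0.001]
ft_force: [0.7, 0.4, 0.4]
grip_width: 0.001
grip_force: 0.1
```

Request:
step_arm(
  targets=[
    [-0.1, 0.5, 0, 0, 0, 0, 0],
    [-0.1, 0.3, 0, 0, 0, 0, 0],
    [-0.05, 0.2, 0, 0, 0, 0, 0],
    [0, 0.2, 0, 0, 0, 0, 0],
    [0, 0, 0, 0, 0, 0, 0],
  ],
)

```text
time: 23.07
position: [0.5517, 0.0085, 0.0635]
tool_rot: [-3.131, -0.263, 0.0]
ft_force: [0.0, -0.3, 0.5]
grip_width: 0.009
grip_force: 0.0
```

Request:
step_arm(
  targets=[
    [0, 0.1, 0, 0, 0, 0, 0],
    [0, 0, 0, 0, 0, 0, 0],
    [0, 0, 0, 0, 0, 0, 0],
    [0, 0, 0, 0, 0, 0, 0],
    [0, 0, 0, 0, 0, 0, 0],
  ],
)

```text
time: 23.48
position: [0.5517, 0.0093, 0.0636]
tool_rot: [3.131, 0.263, -0.0]
ft_force: [1.1, -0.2, 0.0]
grip_width: 0.0
grip_force: 0.0
```

```bash
python3 st.py; python3 gz.py
```

```text
[ 0.3 45.7] [0.5517 0.0093 0.0636] [ 1.08212937 -0.15079058  0.0282065 ] 23.4833
wrist 2653 (np.float64(247.8), np.float64(286.5)) loader [-6.3 93.6] z pct [0.0186 0.0423 0.044 ]
scene 86 (np.float64(333.9), np.float64(234.5)) loader [-8.8 80. ] z pct [0.0237 0.0418 0.0631]
scene 181 (np.float64(418.9), np.float64(349.6)) loader [ 76.3 485.5] z pct [0.0531 0.0633 0.0692]
top 72 (np.float64(146.9), np.float64(264.0)) loader [ 20.6 455.8] z pct [0.0567 0.0617 0.0659]
```

All three are down, with the top surface near 44 mm, which is what a full tube should show. I withdraw and take one last look.

Request:
step_arm(
  targets=[
    [0, 0, 3, 0, 0, 0, 0],
    [0, 0, 3, 0, 0, 0, 0],
    [0, 0, 3, 0, 0, 0, 0],
    [0, 0, 3, 0, 0, 0, 0],
    [-3, 1.5, 1, 0, 0, 0, 0],
  ],
)

```text
time: 24.05
position: [0.5275, 0.0216, 0.1983]
tool_rot: [3.13, 0.255, 0.016]
ft_force: [0.4, -0.1, 0.8]
grip_width: 0.001
grip_force: 0.0
```

Request:
step_arm(
  targets=[
    [-3, 1.5, 0, 0, 0, 0, 0],
    [0, 0, 0, 0, 0, 0, 0],
    [0, 0, 0, 0, 0, 0, 0],
    [0, 0, 0, 0, 0, 0, 0],
    [0, 0, 0, 0, 0, 0, 0],
  ],
)

```text
time: 24.47
position: [0.4922, 0.0389, 0.1935]
tool_rot: [3.131, 0.262, 0.0]
ft_force: [-0.6, 0.8, 0.6]
grip_width: 0.005
grip_force: 0.0
```

```bash
python3 st.py; python3 gz.py; python3 wr.py w14.png
```

```text
[-53.4  84.8] [0.4922 0.0389 0.1935] [-0.63703242  0.75265366  0.64549118] 24.4667
wrist 2428 (np.float64(321.3), np.float64(158.9)) loader [ 0.5 90.4] z pct [0.039  0.0435 0.0737]
scene 102 (np.float64(334.1), np.float64(234.1)) loader [-11.1  78.8] z pct [0.0251 0.0427 0.0488]
scene 181 (np.float64(418.7), np.float64(349.6)) loader [ 76.5 485.1] z pct [0.0518 0.0626 0.0691]
top 71 (np.float64(147.0), np.float64(264.2)) loader [ 21.  455.5] z pct [0.056  0.0616 0.0658]
cam [0.57214775 0.05237771 0.35478848]
green px (np.float64(321.7), np.float64(158.8)) world [0.5484 0.051 ] loader [ 4.  87.4] r 25.7
```

View pics/w14.png

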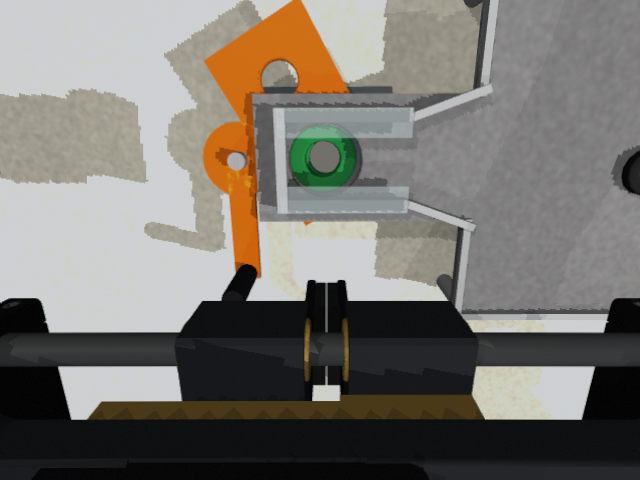

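The green column sits concentric in the tube at (323,157), the selector is at its stop, the black ring is on the deck at (637,172), and the robot is clear. Handing in.

```bash
python3 -c "
from bench import ctrl
print(ctrl.close_job())"
```

```text
the job is handed in; nothing more can be done
None
```

The job is handed in at about 25 s: all three green rings dropped into the tube in one column, the selector is at its end stop, the black ring is still on the deck, and the arm touched nothing else; hand-in returned no verdict.

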